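# Set the candling lamp's iris with its recessed thumbwheel and lock it

### The arm

A 6-joint arm with a two-finger parallel gripper is mounted at the origin on the work surface. World frame = base frame: x ahead of the robot, y to its left, z up, the work surface at z = 0. Lengths are in m, angles in rad, forces in N, time in s.
With the tool pointing down it reaches from about 0.425 to 0.95 m from the base axis. Payload 3.5 kg.
Tool frame: the origin (TCP) lies on the centre line of the jaws, within the pads' length; the fingertips stand 11 mm ahead of it and the grasp point (between the pads) lies 8 mm behind it; x points along the fingers, y is the direction in which the jaws open and shut, and the axes are right-handed (so a half turn about x gives the same grasp; the last joint's range is limited). The gripper opens to 85 mm and grips with 20 to 120 N. Pads are 22 mm wide; open, the fingers measure 114 mm over their backs; the gripper's body (76 mm by 85 mm) begins 54 mm behind the grasp point. The pads swing forward as they close: fully open they stand 13 mm farther back than shut.
Start: joints at [1.118, 0.286, 1.577, -0, 1.279, -0.15], TCP at [0.201, 0.644, 0.242] pointing down, gripper open.
Joint ranges: [-2.77, 2.77], [-0.9, 2.22], [0.21, 2.48], [-1.53, 4.67], [0.24, 2.81], [-2.84, 2.84]. Speed limits (rad/s): [2.79, 2.79, 3.14, 3.14, 3.14, 3.14].

### API

Orientations are given as a unit quaternion [x, y, z, w].
In Python, from plant import ctrl gives the robot as it stands. The module is installed in compiled form; this text tells all that it offers.
- The arm moves only by the tool drive_tool, never from a script. Its argument "series" is a list of rows, each a list of 2 entries, a list of its own where there are three numbers: the shift along the tool's x, y, z in units of 50 mm (1.0 is 50 mm), then the turn, a rotation vector about the tool's x, y, z in degrees. A call has 1 to 5 rows; each row shifts and turns the pose as measured when the row begins, along the tool's axes as they then stand; what a row does not reach is not made up. A row lasts 1/10 s, in which the tool goes at most 50 mm and 8.59 degrees, less where a joint would pass 70% of its speed; a pose out of reach is approached as far as the arm can. A call is refused whole if a number of a shift passes 1 or a number of a turn 8.59, either way. A call with a gripper value outside its range is refused whole. "grip" is the gripper's target within -1 to 1 (fully open at 1, half-way at 0, shut at -1), set as the call begins (left out, the last holds). The fingers move at their own pace and stop on an object; "newtons" is the grip in N (left out, the last holds). Time passes only in rows, so rows that do not move let the fingers close. It gives the time, the measured TCP pose, the force and the opening at its end, in the units of the state.
- ctrl.get_state(): the state, without advancing time (a new reading comes with each control period).
- ctrl.read_camera(name): name is "side" or "top"; returns a dict with "img" (480x640x3 uint8, red, green, blue), "camera_matrix" (3x3 intrinsics, pixels), "R" (3x3) and "t" (3): a world point X has camera coordinates R X + t. Camera axes: x right, y down, z forward; pixel columns grow to the right and rows downward; lengths in m; the calibration is good to about 2 mm. A picture is of the moment at which its call begins. There is no depth.
- ctrl.sign_off(): hands the job in, once; it reports no verdict.
The state is a dict: "time": time; "qpos": joint angles; "dq": joint speeds; "joint_efforts": joint torques, N m; "eef_pos": TCP position; "tcp_rot": TCP orientation; "contact_force": force on the tool from outside, world axes, zero at the start; "wrist_torque": the same for the moment, N m; "opening": opening from 0.0 (shut) to 1.0 (fully open).
Only numpy, scipy, OpenCV 4.12 (cv2) and the standard library are available. Lean on these libraries where they do the work, as an engineer would, in place of code of your own. Each camera call takes 0.05 s, during which the arm holds its last target.

### The job

Roll the recessed black thumbwheel of the candling lamp with a fingertip on its exposed rim until the orange pointer stands wholly within the width of the blue clip, then push the red lock tab fully home, towards the far side of the lamp, so that the setting is kept. Press gently, never with more than 16 N on the lamp, and leave the things around it where they lie.

Things in the scene. Friction and masses are not known exactly. Their poses are not given: they have to be found in the camera images.
- lamp: Grey candling lamp housing, fixed to the table: 140 (its x) x 300 (its y) x 60 mm (z). Origin at the centre of its underside, z up. In its frame the top deck is at z = 60 mm. The wheel rolls along the lamp's y; scale and clips lie on the deck's +x side; a black lamp collar (34 mm radius, 12 mm high) stands on the deck at y = +108 mm.
- rim_top (a point): Top of the thumbwheel's rim when not pressed (lamp frame -25, -60, 68 mm). Black wheel with grey and white rim marks, 30 mm radius, 14 mm wide, axle level along the lamp's x; 8 mm of it stands above the deck, in a well 52 (y) x 20 mm (x). The axle is sprung: it yields downward from about 3 N, 1 mm for each further 14 N, at most 4 mm.
- wheel (a joint): Turn of the thumbwheel in rad, 0 at the start, positive when the top of its rim goes to the lamp's +y; range +-3.2. Held by friction of about 0.14 N m and stays where left. The rim's grip varies: a fingertip must press with about 8 to 13 N, lighter and it slips. It takes several short strokes, lifting off between them.
- pointer_mid (a point): Middle of the top of the orange pointer, a bar 4 mm wide (lamp y), 12 mm long (x), in a white-floored slot just below the deck at lamp x = 35 mm. Geared to the wheel without slip: it moves along the lamp's y in the same sense as the top of the rim, 18 mm per rad (0.6 mm per mm of rim). Starts mid-travel (+-57 mm); dips with the wheel while that is pressed.
- clip_blue: Blue clip that marks the wanted setting, fixed on the deck at the +x edge of the pointer slot, 20 (x) x 12 (y) x 7 mm; origin at the centre of its underside, axes parallel to the lamp's. It stands 30 to 48 mm to the +y or the -y side of the pointer's start. The pointer is right when it is within 4 mm of the clip's centre along the lamp's y.
- clip_yellow: Yellow clip of the same size, on the other side of the scale: another flock's setting, not wanted.
- lock_tab (a point): Centre of the red lock tab, 12 (x) x 24 (y) x 18 mm high, standing on the deck at lamp y = +35 mm. It slides along the lamp's +x, pushed on its -x face (the side towards the robot), against about 2.5 N of friction, and stays where left.
- lock (a joint): Travel of the lock tab along the lamp's +x in m: 0 open (starts at 0 to 0.004), 0.030 fully locked, at the stop.
- wand: Slim blue candling wand lying on the table on the robot's side of the lamp, 150 x 18 x 18 mm, long axis its x, origin under its middle. Leave alone.
- torch: Steel pocket torch lying beyond the lamp, 120 x 24 x 24 mm, long axis its x, origin under its middle. Leave alone.
- holder: Green silicone egg holder, 68 mm wide, with an egg in it, 78 mm high, at the lamp's -y end; origin under its centre. Leave alone.
- tray: Orange egg turner tray with eggs, 170 x 220 mm, 60 mm high over the eggs, at the lamp's +y end; origin under its centre. Leave alone.

How it is judged:
On the way:
1. the pointer is rolled to within 4 mm of the blue clip's centre while the lock is still open (y of pointer_mid in the frame of clip_blue between -0.004 and 0.004 m and value of joint lock below 0.008 m), for 0.3 s.
At the end, for the whole second after the job is handed in: The pointer is within 4 mm of the blue clip's centre along the scale and the lock tab has been pushed over to at least 26 of its 30 mm (y of pointer_mid in the frame of clip_blue between -0.004 and 0.004 m and value of joint lock above 0.026 m); the robot touches nothing.
It fails at once if more than 16 N on the lamp, its wheel or its lock (contact force between lamp and anything else above 16 N).
It fails at once if a bystander moved by more than 10 mm (distance of any of wand, torch, holder, tray from where it was at the start of the episode above 0.01 m).
It also fails if it takes over 72 s, if anything falls off the work surface, if the arm or the gripper's body presses on something with over 40 N, if the wrist force passes 120 N, or if a joint passes its speed limit or range.

## Working session

There is one attempt and no reset: what is moved stays moved. The work goes in short steps, Python scripts to look and compute and a tool call to move; the robot and the scene stay as the last step left them, time stands still between calls to the robot, and variables do not carry over. Pictures are saved under pics/ and viewed, and the job is handed in when it is done.

Besides the shell and the picture viewer there is one more tool, called after ">>>" as name(argument=value, ...) on one line, values as JSON. drive_tool: Moves the arm, as the interface text tells. Its arguments: {"type":"object","properties":{"series":{"type":"array"},"grip":{"type":"number"},"newtons":{"type":"number"}},"required":["series"]}

```bash
mkdir -p pics
python3 - <<'E'
from plant import ctrl
import cv2,json
s=ctrl.get_state();print(s)
for n in("side","top"):
    c=ctrl.read_camera(n);cv2.imwrite(f"pics/{n}0.png",c["img"][:,:,::-1]);print(n,c["camera_matrix"],c["R"],c["t"])
E
```

```text
{'time': 0.0, 'qpos': array([ 1.11801627e+00,  2.87181385e-01,  1.57817616e+00,  2.14325650e-05,
        1.27860397e+00, -1.50005330e-01]), 'dq': array([ 0.0013334 , -0.00013679,  0.00106427, -0.00179   , -0.00037803,
       -0.00021353]), 'joint_efforts': array([-5.10646278e-04, -4.05976903e+01, -2.92624569e+01, -2.57765951e-04,
        5.70731208e-03, -1.06800687e-05]), 'eef_pos': array([0.20095585, 0.64373134, 0.24093713]), 'tcp_rot': array([ 0.10584309,  0.69927418, -0.10743832,  0.6987631 ]), 'contact_force': array([-0.13452453, -0.81552974,  0.469769  ]), 'wrist_torque': array([ 0.00355919, -0.00237717, -0.042498  ]), 'opening': 0.9993452901220592}
side [[584.77580018   0.         323.58112202]
 [  0.         584.77580018 238.60488721]
 [  0.           0.           1.        ]] [[ 0.97008988 -0.24217537 -0.01663475]
 [-0.20153605 -0.76531038 -0.61129637]
 [ 0.13531018  0.59636492 -0.79122692]] [-0.52179881  0.18794629  1.14884645]
top [[505.97383487   0.         330.01103775]
 [  0.         505.97383487 241.43607164]
 [  0.           0.           1.        ]] [[ 0.02917474 -0.99956676  0.0038883 ]
 [-0.98323195 -0.02939807 -0.17997414]
 [ 0.18001048  0.0014276  -0.98366366]] [0.03948773 0.56270256 0.83883787]
```

View pics/side0.png

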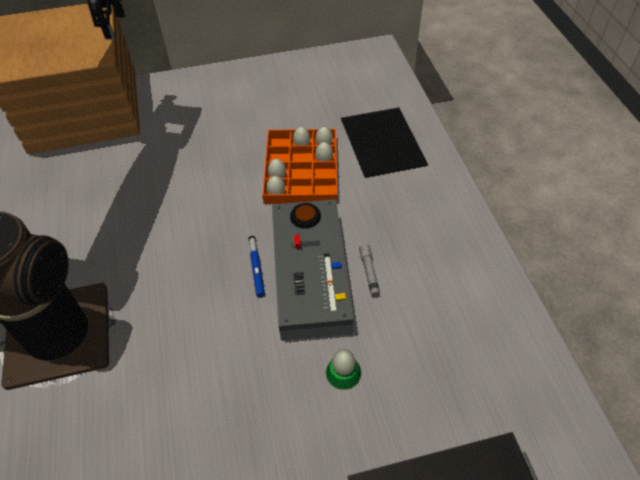

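View pics/top0.png

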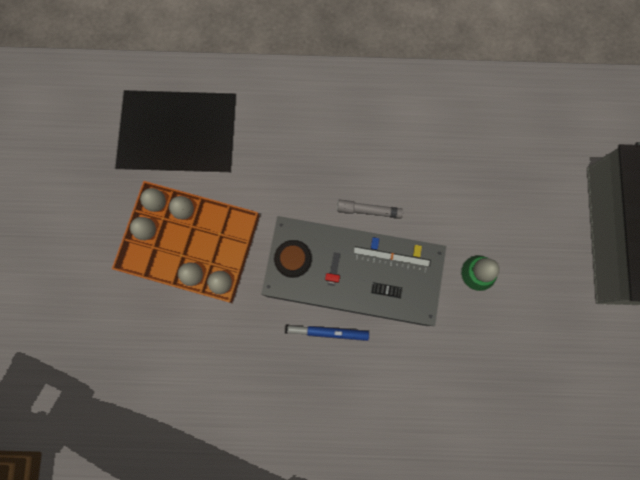

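Both views show the lamp around top px (355,270), with the blue clip on its +y side at (375,243), the yellow clip at (418,250), the pointer at about (392,257), the wheel at (387,290) and the red tab at (333,279). I'll enlarge crops next.

Run:
```python
import cv2
t=cv2.imread("pics/top0.png")[205:335,255:455];cv2.imwrite("pics/topc.png",cv2.resize(t,None,fx=4,fy=4,interpolation=cv2.INTER_CUBIC))
t=cv2.imread("pics/side0.png")[195:345,240:390];cv2.imwrite("pics/sidec.png",cv2.resize(t,None,fx=4,fy=4,interpolation=cv2.INTER_CUBIC))
```

```text
(no output)
```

View pics/topc.png

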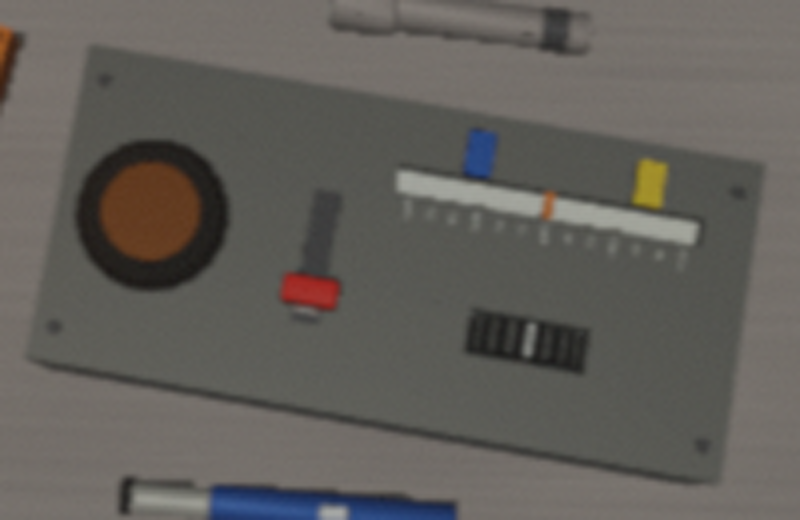

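View pics/sidec.png

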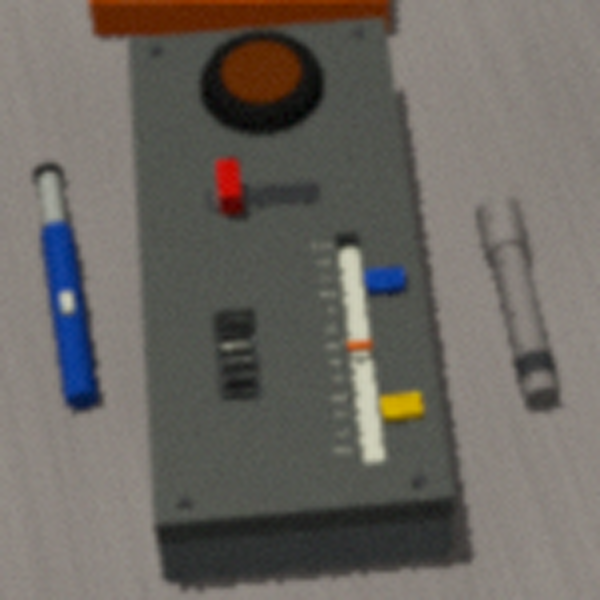

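```bash
cat > h.py <<'E'
import numpy as np
K=np.array([[505.97383487,0,330.01103775],[0,505.97383487,241.43607164],[0,0,1]])
R=np.array([[0.02917474,-0.99956676,0.0038883],[-0.98323195,-0.02939807,-0.17997414],[0.18001048,0.0014276,-0.98366366]]);t=np.array([0.03948773,0.56270256,0.83883787])
def ray(u,v,z,K=K,R=R,t=t):
    o=-R.T@t; d=R.T@np.linalg.inv(K)@[u,v,1.]; return o+d*(z-o[2])/d[2]
Ks=np.array([[584.77580018,0,323.58112202],[0,584.77580018,238.60488721],[0,0,1]])
Rs=np.array([[0.97008988,-0.24217537,-0.01663475],[-0.20153605,-0.76531038,-0.61129637],[0.13531018,0.59636492,-0.79122692]]);ts=np.array([-0.52179881,0.18794629,1.14884645])
def top(cu,cv,z): return ray(255+(cu+.5)/4-.5,205+(cv+.5)/4-.5,z)
def side(cu,cv,z): return ray(240+(cu+.5)/4-.5,195+(cv+.5)/4-.5,z,Ks,Rs,ts)
E
python3 - <<'E'
from h import *
np.set_printoptions(precision=4,suppress=True)
P=np.array([top(*c,.06)[:2] for c in [(88,45),(765,163),(718,482),(28,356)]])
L=np.array([[.07,.15],[.07,-.15],[-.07,-.15],[-.07,.15]])
S=np.array([side(*c,.06)[:2] for c in [(388,18),(455,494),(158,524),(130,36)]])
for Q in(P,S):
    c=Q.mean(0);H=L.T@(Q-c);a=np.arctan2(H[0,1]-H[1,0],H[0,0]+H[1,1]);A=np.array([[np.cos(a),-np.sin(a)],[np.sin(a),np.cos(a)]])
    print("c",c,np.degrees(a),"res mm",1000*((Q-c)@A-L))
    f=top if Q is P else side
    D=dict(blue=(482,148,.067),pointer=(548,205,.0595),yellow=(651,178,.067),wheel=(527,341,.066),tab=(313,287,.078),collar=(152,213,.072),rim=(-1,-1,.068)) if Q is P else dict(blue=(384,275,.067),yellow=(402,402,.067),pointer=(359,345,.0595),wheel=(236,352,.066),tab=(228,172,.078),collar=(262,75,.072))
    for k,v in D.items(): print(k,1000*((f(*v)[:2]-c)@A))
    print("rim world",c+A@[-.025,-.06],"tab",c+A@[-.02,.035])
E
```

```text
c [0.512  0.0129] -8.477080548812511 res mm [[-0.8832  0.0414]
 [-0.4148  0.1294]
 [ 0.3351  1.1383]
 [ 0.9629 -1.3092]]
blue [ 52.9758 -27.2028]
pointer [ 34.7244 -59.845 ]
yellow [  52.8907 -100.976 ]
wheel [-25.7289 -59.4576]
tab [-20.4624  33.9444]
collar [ -0.7257 107.1355]
rim [ 80.7484 191.1406]
rim world [ 0.4784 -0.0428] tab [0.4973 0.0505]
c [0.514 0.014] -8.646316866452814 res mm [[ 0.1382 -1.2749]
 [-0.52    0.969 ]
 [ 0.6627 -0.625 ]
 [-0.2809  0.9309]]
blue [ 49.2886 -26.1416]
yellow [  49.9582 -100.6661]
pointer [ 33.2503 -61.2261]
wheel [-26.8671 -63.325 ]
tab [-23.4643  38.0633]
collar [ -1.3759 105.4925]
rim world [ 0.4803 -0.0416] tab [0.4995 0.0516]
```

```bash
cat >> h.py <<'E'
from scipy.spatial.transform import Rotation as Ro
a=np.radians(-8.55);C=np.array([.513,.0135,0])
A=np.array([[np.cos(a),-np.sin(a),0],[np.sin(a),np.cos(a),0],[0,0,1]])
def lam(p): return A.T@(np.asarray(p)-C)   # world->lamp, m
def wor(p): return A@np.asarray(p)+C
def status(tgt=None):
    from plant import ctrl
    np.set_printoptions(precision=4,suppress=True)
    s=ctrl.get_state();T=Ro.from_quat(s["tcp_rot"]).as_matrix()
    print("t",s["time"],"TCP",s["eef_pos"],"lamp mm",1000*lam(s["eef_pos"]),"F lamp",A.T@s["contact_force"],"op",s["opening"])
    TL=A.T@T;print("tool axes in lamp (cols)\n",TL)
    if tgt is not None:
        d=T.T@(np.asarray(tgt)-s["eef_pos"]);print("shift units",d/.05,"norm",np.linalg.norm(d)/.05)
    return s,T
E
python3 - <<'E'
from h import *
s,T=status([.45,.35,.23])
for name,cols in dict(ylat=[[0,0,-1],[0,1,0],[1,0,0]],zy=[[0,0,-1],[1,0,0],[0,-1,0]],ylatn=[[0,0,-1],[0,-1,0],[-1,0,0]]).items():
    G=A@np.array(cols,float).T
    print(name,np.linalg.det(G),np.degrees(Ro.from_matrix(T.T@G).as_rotvec()))
E
```

```text
t 0.1 TCP [0.201  0.6438 0.2411] lamp mm [-402.2544  576.8852  241.0524] F lamp [-0.0928  0.6162  0.6418] op 0.9975380953272249
tool axes in lamp (cols)
 [[-0.0006  0.1529  0.9882]
 [-0.0021  0.9882 -0.1529]
 [-1.     -0.0021 -0.0003]]
shift units [ 0.2279 -4.1229  6.5057] norm 7.705509720542787
ylat 1.0 [-8.7967 -0.0258  0.1203]
zy 1.0 [81.2032  0.0727  0.1124]
ylatn 1.0 [171.2032   0.1801   0.0386]
```

>>> drive_tool(series=[[[0,0,0],[-8.5,0,0]],[[0,-0.4,0.8],[0,0,0]],[[0,-0.4,0.8],[0,0,0]],[[0,-0.4,0.8],[0,0,0]],[[0,-0.4,0.8],[0,0,0]]], grip=-1, newtons=20)

```text
time: 0.6
eef_pos: [0.3453, 0.5403, 0.2369]
tcp_rot: [0.046, 0.707, -0.051, 0.704]
contact_force: [0.1, 1.2, -0.1]
opening: 0.145
```

```bash
python3 -c "
from h import *
status(wor([-.025,-.06,.2]))"
```

```text
t 0.6 TCP [0.3453 0.5403 0.2369] lamp mm [-244.121   496.0012  236.907 ] F lamp [-0.0888  1.1547 -0.1251] op 0.1446307862466088
tool axes in lamp (cols)
 [[-0.0046 -0.0123  0.9999]
 [-0.0065  0.9999  0.0123]
 [-1.     -0.0065 -0.0046]]
shift units [  0.7906 -11.1682   4.2487] norm 11.975199069113781
```

>>> drive_tool(series=[[[0,-0.75,0.6],[0.7,0,0]],[[0,-0.75,0.6],[0,0,0]],[[0,-0.75,0.6],[0,0,0]],[[0,-0.75,0.6],[0,0,0]],[[0,-0.75,0.6],[0,0,0]]])

```text
time: 1.1
eef_pos: [0.4704, 0.3246, 0.2342]
tcp_rot: [0.049, 0.708, -0.055, 0.702]
contact_force: [0.0, 0.4, -0.6]
opening: 0.001
```

>>> drive_tool(series=[[[0,-0.9,0.2],[0,0,0]],[[0,-0.9,0.2],[0,0,0]],[[0,-0.9,0.2],[0,0,0]],[[0,-0.9,0.2],[0,0,0]],[[0,-0.9,0.2],[0,0,0]]])

```text
time: 1.6
eef_pos: [0.4868, 0.0848, 0.2337]
tcp_rot: [0.049, 0.708, -0.056, 0.702]
contact_force: [1.4, 0.1, 0.2]
opening: -0.003
```

```bash
python3 -c "
from h import *
status(wor([-.025,-.06,.2]))"
```

```text
t 1.6 TCP [0.4868 0.0848 0.2337] lamp mm [-36.5145  66.6285 233.741 ] F lamp [1.3969 0.3165 0.1693] op -0.0028884633654080675
tool axes in lamp (cols)
 [[-0.0086 -0.0001  1.    ]
 [-0.0101  0.9999  0.    ]
 [-0.9999 -0.0101 -0.0086]]
shift units [ 0.6985 -2.5256  0.236 ] norm 2.6310305298738776
```

```bash
cat >> h.py <<'E'
def go(pl):
    s,T=status(wor(pl))
    G=A@np.array([[0,0,-1],[0,1,0],[1,0,0]],float).T
    print("turn deg",np.degrees(Ro.from_matrix(T.T@G).as_rotvec()))
E
python3 -c "
from h import *
go([-.025,-.068,.12])"
```

```text
t 1.6 TCP [0.4868 0.0848 0.2337] lamp mm [-36.5145  66.6285 233.741 ] F lamp [1.3969 0.3165 0.1693] op -0.0028884633654080675
tool axes in lamp (cols)
 [[-0.0086 -0.0001  1.    ]
 [-0.0101  0.9999  0.    ]
 [-0.9999 -0.0101 -0.0086]]
shift units [ 2.3    -2.6694  0.2497] norm 3.5323884031739543
turn deg [ 0.0037 -0.49    0.581 ]
```

>>> drive_tool(series=[[[0,-0.8,0.1],[0,-0.49,0.58]],[[0.3,-0.9,0.1],[0,0,0]],[[0.6,-0.7,0.05],[0,0,0]],[[0.7,-0.2,0],[0,0,0]],[[0.6,0,0],[0,0,0]]])

```text
time: 2.1
eef_pos: [0.4825, -0.0577, 0.1264]
tcp_rot: [0.054, 0.7, -0.057, 0.71]
contact_force: [-0.5, 0.4, -0.4]
opening: -0.001
```

Run:
```python
from h import *
go([-.025,-.068,.09])
from plant import ctrl
import cv2
for n,(y,x) in dict(side=(180,220),top=(190,290)).items():
    c=ctrl.read_camera(n)["img"][y:y+150,x:x+200,::-1];cv2.imwrite(f"pics/{n}1.png",cv2.resize(c,None,fx=4,fy=4,interpolation=cv2.INTER_CUBIC))
```

```text
t 2.1 TCP [ 0.4825 -0.0577  0.1264] lamp mm [-19.6095 -74.954  126.4095] F lamp [-0.5643  0.3506 -0.3538] op -0.0006488670208115966
tool axes in lamp (cols)
 [[ 0.0146  0.0081  0.9999]
 [-0.0029  1.     -0.0081]
 [-0.9999 -0.0028  0.0147]]
shift units [ 0.7261  0.1402 -0.1196] norm 0.7491501161262921
turn deg [-0.4638  0.8392  0.164 ]
```

View pics/side1.png

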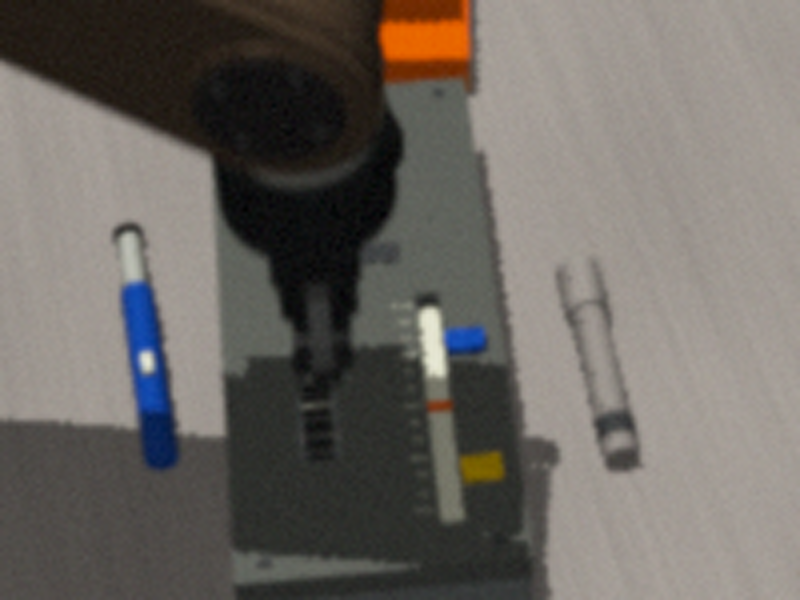

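View pics/top1.png

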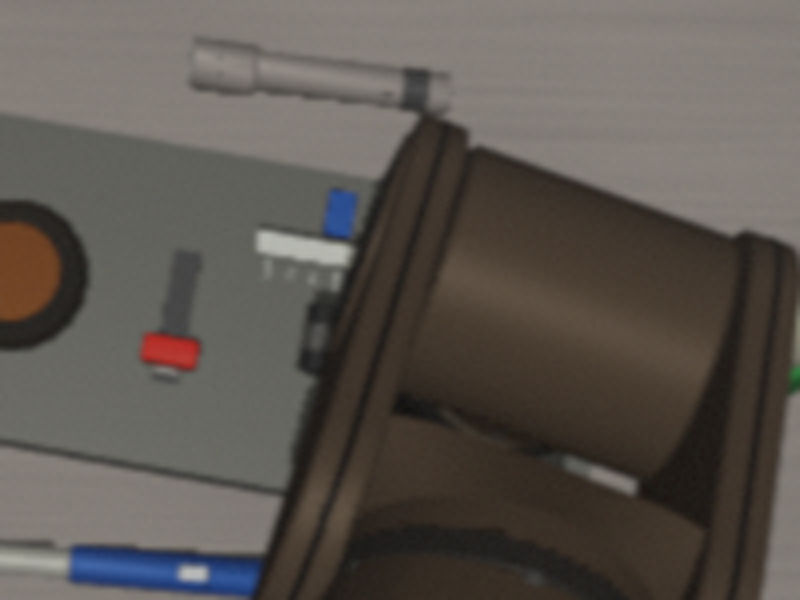

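The side view (crop ×4) shows the closed tip just above the wheel at about (320,380), the pointer at (439,406) and the blue clip at (466,340). From the side the pointer stays visible while I roll. I'll descend.

>>> drive_tool(series=[[[0.3,0.14,-0.12],[-0.46,0.84,0.16]],[[0.3,0,0],[0,0,0]],[[0,0,0],[0,0,0]],[[0,0,0],[0,0,0]]])

```text
time: 2.6
eef_pos: [0.4758, -0.0453, 0.0947]
tcp_rot: [0.052, 0.708, -0.05, 0.702]
contact_force: [0.0, 0.4, -0.1]
opening: 0.001
```

```bash
python3 -c "
from h import *
go([-.025,-.068,.082])"
```

```text
t 2.6 TCP [ 0.4758 -0.0453  0.0947] lamp mm [-28.0713 -63.7066  94.6751] F lamp [-0.0554  0.3989 -0.0841] op 0.0005238811278337718
tool axes in lamp (cols)
 [[-0.0084 -0.0053  1.    ]
 [ 0.0023  1.      0.0053]
 [-1.      0.0024 -0.0084]]
shift units [ 0.2528 -0.0868  0.0631] norm 0.27460855864778827
turn deg [ 0.3024 -0.4813 -0.135 ]
```

>>> drive_tool(series=[[[0.12,-0.09,0.06],[0.3,-0.48,-0.13]],[[0,0,0],[0,0,0]],[[0,0,0],[0,0,0]]])

```text
time: 2.9
eef_pos: [0.4801, -0.0501, 0.091]
tcp_rot: [0.052, 0.703, -0.053, 0.707]
contact_force: [-0.8, -0.5, 0.5]
opening: 0.001
```

```bash
python3 -c "
from h import *
go([-.025,-.068,.082])"
```

```text
t 2.9 TCP [ 0.4801 -0.0501  0.091 ] lamp mm [-23.0629 -67.8212  90.9771] F lamp [-0.7099 -0.595   0.515 ] op 0.0013782139108473729
tool axes in lamp (cols)
 [[ 0.0055 -0.0016  1.    ]
 [-0.0009  1.      0.0016]
 [-1.     -0.0009  0.0055]]
shift units [ 0.1793 -0.0034 -0.0397] norm 0.18370922294598502
turn deg [0.0899 0.3167 0.0498]
```

>>> drive_tool(series=[[[0.12,0,-0.04],[0,0,0]],[[0,0,0],[0,0,0]],[[0,0,0],[0,0,0]]])

```text
time: 3.2
eef_pos: [0.4785, -0.0501, 0.0853]
tcp_rot: [0.052, 0.703, -0.053, 0.708]
contact_force: [0.8, -0.5, 0.1]
opening: 0.003
```

```bash
python3 -c "
from h import *
go([-.025,-.068,.082])"
```

```text
t 3.2 TCP [ 0.4785 -0.0501  0.0853] lamp mm [-24.6266 -68.0075  85.3161] F lamp [ 0.823  -0.3583  0.0859] op 0.0026015520881460426
tool axes in lamp (cols)
 [[ 0.0071 -0.0013  1.    ]
 [-0.0011  1.      0.0013]
 [-1.     -0.0011  0.0071]]
shift units [ 0.0663  0.0002 -0.0079] norm 0.066740362201145
turn deg [0.0751 0.4068 0.0624]
```

>>> drive_tool(series=[[[0,0,0],[0,0,0]],[[0,0,0],[0,0,0]]])

```text
time: 3.4
eef_pos: [0.4784, -0.0501, 0.0853]
tcp_rot: [0.052, 0.703, -0.053, 0.708]
contact_force: [0.8, -0.3, -0.6]
opening: -0.003
```

```bash
python3 -c "
from h import *
go([-.025,-.068,.082])"
```

```text
t 3.4 TCP [ 0.4784 -0.0501  0.0853] lamp mm [-24.712  -68.0524  85.2554] F lamp [ 0.7882 -0.192  -0.5645] op -0.00311133578179036
tool axes in lamp (cols)
 [[ 0.0069 -0.0012  1.    ]
 [-0.0011  1.      0.0012]
 [-1.     -0.0011  0.0069]]
shift units [ 0.0651  0.0011 -0.0062] norm 0.06537029537154009
turn deg [0.0672 0.3952 0.0604]
```

>>> drive_tool(series=[[[0.04,0,0],[0,0,0]],[[0.02,0,0],[0,0,0]],[[0.02,0,0],[0,0,0]],[[0,0,0],[0,0,0]]])

```text
time: 3.8
eef_pos: [0.4785, -0.0501, 0.081]
tcp_rot: [0.052, 0.703, -0.053, 0.708]
contact_force: [-0.4, -0.9, 0.0]
opening: 0.002
```

>>> drive_tool(series=[[[0.01,0,0],[0,0,0]],[[0,0,0],[0,0,0]]])

```text
time: 4.0
eef_pos: [0.4785, -0.0501, 0.0803]
tcp_rot: [0.052, 0.703, -0.053, 0.708]
contact_force: [-0.4, -0.3, -0.4]
opening: -0.002
```

>>> drive_tool(series=[[[0.01,0,0],[0,0,0]],[[0,0,0],[0,0,0]]])

```text
time: 4.2
eef_pos: [0.4786, -0.0501, 0.0799]
tcp_rot: [0.052, 0.703, -0.053, 0.708]
contact_force: [-0.2, -0.1, 0.3]
opening: -0.0
```

>>> drive_tool(series=[[[0.01,0,0],[0,0,0]],[[0,0,0],[0,0,0]]])

```text
time: 4.4
eef_pos: [0.4786, -0.0502, 0.0794]
tcp_rot: [0.052, 0.703, -0.053, 0.708]
contact_force: [-0.9, -0.2, 0.2]
opening: 0.001
```

>>> drive_tool(series=[[[0.01,0,0],[0,0,0]],[[0,0,0],[0,0,0]]])

```text
time: 4.6
eef_pos: [0.4787, -0.0502, 0.079]
tcp_rot: [0.052, 0.703, -0.053, 0.708]
contact_force: [0.3, -0.0, 0.3]
opening: 0.004
```

>>> drive_tool(series=[[[0.007,0,0],[0,0,0]],[[0,0,0],[0,0,0]]])

```text
time: 4.8
eef_pos: [0.4787, -0.0502, 0.079]
tcp_rot: [0.052, 0.703, -0.053, 0.708]
contact_force: [-0.5, -0.1, 0.8]
opening: 0.001
```

>>> drive_tool(series=[[[0.01,0,0],[0,0,0]]])

```text
time: 4.9
eef_pos: [0.4788, -0.0502, 0.0788]
tcp_rot: [0.052, 0.703, -0.053, 0.708]
contact_force: [-2.5, 0.3, 3.8]
opening: -0.001
```

>>> drive_tool(series=[[[0.01,0,0],[0,0,0]]])

```text
time: 5.0
eef_pos: [0.4788, -0.0502, 0.0787]
tcp_rot: [0.052, 0.703, -0.053, 0.707]
contact_force: [-3.0, 0.9, 4.7]
opening: 0.002
```

>>> drive_tool(series=[[[0.01,0,0],[0,0,0]]])

```text
time: 5.1
eef_pos: [0.4789, -0.0502, 0.0786]
tcp_rot: [0.052, 0.703, -0.053, 0.707]
contact_force: [-2.9, 0.8, 5.0]
opening: 0.001
```

>>> drive_tool(series=[[[0.016,0,0],[0,0,0]]])

```text
time: 5.2
eef_pos: [0.4789, -0.0502, 0.0784]
tcp_rot: [0.052, 0.703, -0.053, 0.707]
contact_force: [-3.5, 1.2, 7.1]
opening: 0.002
```

>>> drive_tool(series=[[[0.02,0,0],[0,0,0]]])

```text
time: 5.3
eef_pos: [0.4789, -0.0502, 0.0783]
tcp_rot: [0.052, 0.704, -0.052, 0.707]
contact_force: [-4.6, 1.0, 9.1]
opening: -0.003
```

>>> drive_tool(series=[[[0.02,0.05,-0.005],[0,0,0]]])

```text
time: 5.4
eef_pos: [0.4792, -0.049, 0.0784]
tcp_rot: [0.05, 0.704, -0.053, 0.707]
contact_force: [-5.1, -4.8, 8.8]
opening: -0.005
```

>>> drive_tool(series=[[[0.02,0.05,-0.005],[0,0,0]]])

```text
time: 5.5
eef_pos: [0.4793, -0.0479, 0.0785]
tcp_rot: [0.048, 0.704, -0.054, 0.706]
contact_force: [-5.2, -4.9, 8.2]
opening: 0.0
```

>>> drive_tool(series=[[[0.022,0.05,-0.02],[0,0,0]],[[0.022,0.05,-0.02],[0,0,0]]])

```text
time: 5.7
eef_pos: [0.4797, -0.0458, 0.0788]
tcp_rot: [0.044, 0.703, -0.055, 0.708]
contact_force: [-0.9, -3.0, 5.9]
opening: -0.0
```

>>> drive_tool(series=[[[0.022,0.05,-0.02],[0,0,0]],[[0.022,0.05,-0.02],[0,0,0]]])

```text
time: 5.9
eef_pos: [0.4807, -0.0432, 0.0788]
tcp_rot: [0.041, 0.701, -0.057, 0.71]
contact_force: [-0.5, -3.2, 5.7]
opening: -0.002
```

```bash
cat > look.py <<'E'
import sys
from h import *
go([-.025,-.068,.082])
from plant import ctrl
import cv2
n=sys.argv[1]
c=ctrl.read_camera("side")["img"][220:330,270:370,::-1];cv2.imwrite(f"pics/{n}.png",cv2.resize(c,None,fx=5,fy=5,interpolation=cv2.INTER_CUBIC))
E
python3 look.py s2
```

```text
t 5.9 TCP [ 0.4807 -0.0432  0.0788] lamp mm [-23.5179 -60.8857  78.8326] F lamp [ 0.0247 -3.2447  5.6771] op -0.00238759088123275
tool axes in lamp (cols)
 [[ 0.0137 -0.0097  0.9999]
 [-0.0208  0.9997  0.01  ]
 [-0.9997 -0.021   0.0135]]
shift units [-0.0608 -0.1433 -0.0302] norm 0.1585467912599837
turn deg [0.5657 0.778  1.1981]
```

View pics/s2.png

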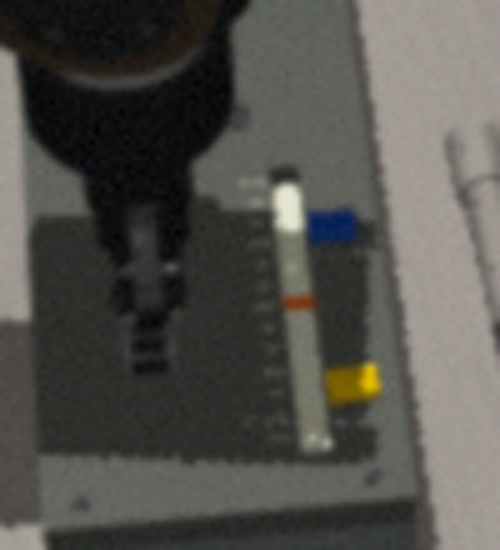

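>>> drive_tool(series=[[[0.024,0.01,-0.01],[0.2,0.3,0.3]]])

```text
time: 6.05
eef_pos: [0.4809, -0.0432, 0.0786]
tcp_rot: [0.044, 0.702, -0.056, 0.708]
contact_force: [-3.0, -0.9, 7.2]
opening: 0.0
```

>>> drive_tool(series=[[[0.026,0.05,-0.01],[0.2,0.3,0.5]]])

```text
time: 6.15
eef_pos: [0.4812, -0.042, 0.0785]
tcp_rot: [0.047, 0.704, -0.055, 0.707]
contact_force: [-5.1, -3.9, 9.1]
opening: 0.0
```

>>> drive_tool(series=[[[0.027,0.05,-0.012],[0.2,0.1,0.3]],[[0.027,0.05,-0.012],[0.2,0.1,0.3]]])

```text
time: 6.35
eef_pos: [0.4816, -0.0399, 0.0784]
tcp_rot: [0.049, 0.705, -0.055, 0.706]
contact_force: [-4.5, -3.6, 9.1]
opening: 0.001
```

>>> drive_tool(series=[[[0.027,0.05,-0.012],[0.2,0.1,0.3]],[[0.027,0.05,-0.012],[0.2,0.1,0.3]]])

```text
time: 6.55
eef_pos: [0.4819, -0.0379, 0.0785]
tcp_rot: [0.052, 0.706, -0.055, 0.705]
contact_force: [-4.9, -3.7, 8.4]
opening: -0.001
```

```bash
python3 look.py s3
```

```text
t 6.55 TCP [ 0.4819 -0.0379  0.0785] lamp mm [-23.0933 -55.4165  78.4754] F lamp [-4.3022 -4.4117  8.4351] op -0.0005009359728914854
tool axes in lamp (cols)
 [[-0.0011  0.003   1.    ]
 [-0.0045  1.     -0.0031]
 [-1.     -0.0046 -0.001 ]]
shift units [-0.0693 -0.2521 -0.0374] norm 0.26412284414432313
turn deg [-0.1748 -0.0605  0.2607]
```

View pics/s3.png

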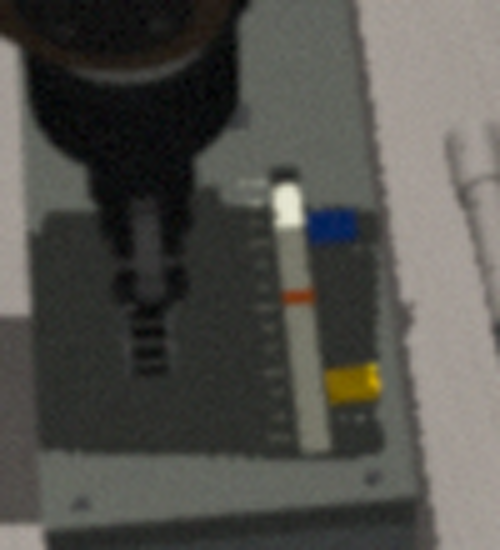

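>>> drive_tool(series=[[[0.029,0.07,-0.012],[0.1,0.1,0.3]],[[0.03,0.07,-0.012],[0.1,0.1,0.3]]])

```text
time: 6.8
eef_pos: [0.4826, -0.0337, 0.0782]
tcp_rot: [0.054, 0.706, -0.054, 0.704]
contact_force: [-4.4, -3.1, 8.3]
opening: -0.002
```

```bash
cat >> h.py <<'E'
def pointer():
    from plant import ctrl
    import cv2
    im=ctrl.read_camera("side")["img"]
    sub=im[220:330,310:360].astype(int);r,g,b=sub[...,0],sub[...,1],sub[...,2]
    w=np.clip(r-g-35,0,None)*(g<r*0.75)*(r>b+40); 
    vv,uu=np.mgrid[220:330,310:360]
    u,v=(uu*w).sum()/w.sum(),(vv*w).sum()/w.sum()
    p=1000*lam(ray(u,v,.0595,Ks,Rs,ts));print("pointer px",u,v,"lamp",p,"blue-pointer",-26.1-p[1], "n",(w>0).sum())
    return im
E
cat > look.py <<'E'
import sys
from h import *
go([-.025,-.068,.082]); pointer()
E
python3 look.py;python3 - <<'E'
import cv2
from h import *
im=cv2.imread("pics/side0.png")[:,:,::-1]
sub=im[220:330,310:360].astype(int);r,g,b=sub[...,0],sub[...,1],sub[...,2]
w=np.clip(r-g-35,0,None)*(g<r*0.75)*(r>b+40)
vv,uu=np.mgrid[220:330,310:360]
u,v=(uu*w).sum()/w.sum(),(vv*w).sum()/w.sum();print(u,v,1000*lam(ray(u,v,.0595,Ks,Rs,ts)),(w>0).sum())
w=np.clip(b-r-40,0,None);u,v=(uu*w).sum()/w.sum(),(vv*w).sum()/w.sum();print("blue",u,v,1000*lam(ray(u,v,.066,Ks,Rs,ts)),(w>0).sum())
E
```

```text
t 6.8 TCP [ 0.4826 -0.0337  0.0782] lamp mm [-23.032  -51.1632  78.2184] F lamp [-3.8493 -3.7258  8.2662] op -0.002311605854318647
tool axes in lamp (cols)
 [[-0.0038  0.0041  1.    ]
 [-0.0007  1.     -0.0041]
 [-1.     -0.0007 -0.0038]]
shift units [-0.0753 -0.3369 -0.0383] norm 0.34736281455399115
turn deg [-0.2338 -0.2193  0.0378]
pointer px 329.0049019607843 277.7352941176471 lamp [ 34.1388 -53.26    59.5   ] blue-pointer 27.160014193921548 n 15
329.3429602888087 280.80685920577616 [ 34.06778848 -60.51244425  59.5       ] 18
blue 335.72149394014343 264.2953252535246 [ 50.23654639 -27.15826468  66.        ] 62
```

>>> drive_tool(series=[[[-0.1,0,0],[0,0,0]],[[0,-0.34,-0.04],[-0.2,-0.2,0]],[[0,0,0],[0,0,0]],[[0,0,0],[0,0,0]]])

```text
time: 7.25
eef_pos: [0.4788, -0.0502, 0.0835]
tcp_rot: [0.053, 0.704, -0.053, 0.706]
contact_force: [-0.7, 0.1, 0.1]
opening: 0.001
```

```bash
python3 look.py
```

```text
t 7.25 TCP [ 0.4788 -0.0502  0.0835] lamp mm [-24.3513 -68.1233  83.4822] F lamp [-0.6679  0.0386  0.1465] op 0.0011377206058658066
tool axes in lamp (cols)
 [[ 0.0028  0.0013  1.    ]
 [-0.0001  1.     -0.0013]
 [-1.     -0.0001  0.0028]]
shift units [ 0.0296  0.0025 -0.0131] norm 0.032453009790767845
turn deg [-0.0728  0.1621  0.005 ]
pointer px 329.05982905982904 277.54700854700855 lamp [ 34.2909 -52.8294  59.5   ] blue-pointer 26.729424557925533 n 11
```

Excellent. The setting held, with about 26 mm of pointer travel left. Next stroke.

>>> drive_tool(series=[[[0.05,0,-0.015],[0,0.1,0]],[[0.03,0,0],[0,0,0]],[[0,0,0],[0,0,0]]])

```text
time: 7.6
eef_pos: [0.478, -0.0492, 0.0789]
tcp_rot: [0.053, 0.705, -0.053, 0.705]
contact_force: [-1.3, -1.3, 2.5]
opening: -0.001
```

>>> drive_tool(series=[[[0.015,0,-0.005],[0,0,0]],[[0.02,0,-0.005],[0,0,0]]])

```text
time: 7.8
eef_pos: [0.4781, -0.0493, 0.0785]
tcp_rot: [0.052, 0.705, -0.053, 0.705]
contact_force: [-3.4, -0.0, 8.5]
opening: -0.002
```

>>> drive_tool(series=[[[0.022,0,-0.01],[0,0,0]],[[0.025,0.02,-0.01],[0,0,0.2]]])

```text
time: 8.0
eef_pos: [0.4782, -0.049, 0.0784]
tcp_rot: [0.052, 0.705, -0.052, 0.705]
contact_force: [-3.6, -4.5, 8.4]
opening: 0.003
```

>>> drive_tool(series=[[[0.028,0.05,-0.012],[0.2,0.1,0.3]],[[0.028,0.05,-0.012],[0.2,0.1,0.3]]])

```text
time: 8.2
eef_pos: [0.4786, -0.0465, 0.0785]
tcp_rot: [0.055, 0.706, -0.052, 0.705]
contact_force: [-4.9, -4.2, 7.9]
opening: 0.001
```

>>> drive_tool(series=[[[0.029,0.06,-0.012],[0.2,0.1,0.3]],[[0.029,0.06,-0.012],[0.2,0.1,0.3]],[[0.029,0.06,-0.012],[0.2,0.1,0.3]]])

```text
time: 8.5
eef_pos: [0.4795, -0.0413, 0.0785]
tcp_rot: [0.059, 0.707, -0.051, 0.703]
contact_force: [-4.3, -4.3, 8.6]
opening: -0.001
```

```bash
python3 look.py
```

```text
t 8.5 TCP [ 0.4795 -0.0413  0.0785] lamp mm [-25.0096 -59.1723  78.5187] F lamp [-3.6455 -4.8788  8.6049] op -0.0005260567789773895
tool axes in lamp (cols)
 [[-0.0062  0.0074  1.    ]
 [ 0.0105  0.9999 -0.0074]
 [-0.9999  0.0104 -0.0062]]
shift units [-0.0715 -0.1758  0.0011] norm 0.1897875749524247
turn deg [-0.4246 -0.3556 -0.5997]
pointer px 328.94594594594594 275.63963963963965 lamp [ 34.5236 -48.3156  59.5   ] blue-pointer 22.21555028418645 n 14
```

>>> drive_tool(series=[[[0.029,0.06,-0.012],[0,0,0]],[[0.029,0.06,-0.012],[0,0,0]],[[0.029,0.06,-0.012],[0,0,0]]])

```text
time: 8.85
eef_pos: [0.4802, -0.036, 0.0785]
tcp_rot: [0.054, 0.707, -0.054, 0.703]
contact_force: [-4.2, -3.7, 8.7]
opening: -0.006
```

>>> drive_tool(series=[[[0.03,0.06,-0.012],[0,0,0]],[[0.03,0.06,-0.012],[0,0,0]],[[0.03,0.06,-0.012],[0,0,0]]])

```text
time: 9.15
eef_pos: [0.4812, -0.0301, 0.0779]
tcp_rot: [0.05, 0.707, -0.055, 0.704]
contact_force: [-0.8, -2.4, 5.7]
opening: -0.0
```

```bash
python3 look.py
```

```text
t 9.15 TCP [ 0.4812 -0.0301  0.0779] lamp mm [-24.9345 -47.8163  77.9139] F lamp [-0.3829 -2.5029  5.7321] op -0.00011190135593012707
tool axes in lamp (cols)
 [[-0.0037  0.0003  1.    ]
 [-0.0076  1.     -0.0003]
 [-1.     -0.0077 -0.0037]]
shift units [-0.0786 -0.4043 -0.0015] norm 0.4118641204368567
turn deg [-0.0154 -0.2122  0.4383]
pointer px 328.47736625514403 272.90946502057614 lamp [ 34.2584 -41.7522  59.5   ] blue-pointer 15.652203367478144 n 16
```

>>> drive_tool(series=[[[-0.1,0,0],[0,0,0]],[[0,-0.4,-0.01],[0,-0.2,0.4]],[[0,0,0],[0,0,0]],[[0,0,0],[0,0,0]]])

```text
time: 9.6
eef_pos: [0.4783, -0.0488, 0.0834]
tcp_rot: [0.054, 0.704, -0.052, 0.706]
contact_force: [-0.3, -0.1, 0.3]
opening: 0.001
```

```bash
python3 look.py
```

```text
t 9.6 TCP [ 0.4783 -0.0488  0.0834] lamp mm [-25.1005 -66.7282  83.4344] F lamp [-0.2443 -0.0885  0.3118] op 0.001259235070551912
tool axes in lamp (cols)
 [[ 0.0018  0.0007  1.    ]
 [ 0.0017  1.     -0.0007]
 [-1.      0.0017  0.0018]]
shift units [ 0.0286 -0.0255  0.002 ] norm 0.038394218434013125
turn deg [-0.0428  0.103  -0.0981]
pointer px 328.41101694915255 272.79661016949154 lamp [ 34.1551 -41.47    59.5   ] blue-pointer 15.370026560159104 n 16
```

>>> drive_tool(series=[[[0.05,-0.02,-0.005],[0,0.1,0]],[[0.03,0,0],[0,0,0]],[[0,0,0],[0,0,0]]])

```text
time: 9.95
eef_pos: [0.4778, -0.0487, 0.079]
tcp_rot: [0.053, 0.705, -0.052, 0.705]
contact_force: [-0.8, -2.0, 1.9]
opening: 0.001
```

>>> drive_tool(series=[[[0.015,0,-0.005],[0,0,0]],[[0.02,0,-0.005],[0,0,0]]])

```text
time: 10.15
eef_pos: [0.4779, -0.0488, 0.0785]
tcp_rot: [0.052, 0.705, -0.052, 0.705]
contact_force: [-3.6, -0.2, 7.4]
opening: 0.0
```

>>> drive_tool(series=[[[0.022,0,-0.01],[0,0,0]],[[0.025,0.02,-0.01],[0,0,0.2]]])

```text
time: 10.35
eef_pos: [0.478, -0.0486, 0.0785]
tcp_rot: [0.052, 0.705, -0.051, 0.705]
contact_force: [-3.8, -5.2, 8.1]
opening: -0.005
```

>>> drive_tool(series=[[[0.028,0.05,-0.012],[0.2,0.1,0.3]],[[0.028,0.06,-0.012],[0.2,0.1,0.3]]])

```text
time: 10.55
eef_pos: [0.4785, -0.0455, 0.0785]
tcp_rot: [0.055, 0.706, -0.051, 0.704]
contact_force: [-3.5, -4.3, 8.4]
opening: 0.0
```

>>> drive_tool(series=[[[0.029,0.06,-0.012],[0.1,0.1,0.3]],[[0.029,0.06,-0.012],[0.1,0,0.2]],[[0.029,0.06,-0.012],[0.1,0,0.2]]])

```text
time: 10.85
eef_pos: [0.4793, -0.0402, 0.0785]
tcp_rot: [0.056, 0.706, -0.05, 0.704]
contact_force: [-4.6, -5.1, 8.6]
opening: -0.002
```

```bash
python3 look.py
```

```text
t 10.85 TCP [ 0.4793 -0.0402  0.0785] lamp mm [-25.3009 -58.0958  78.5371] F lamp [-3.7569 -5.7538  8.573 ] op -0.0022057098317718416
tool axes in lamp (cols)
 [[-0.0035  0.0015  1.    ]
 [ 0.0088  1.     -0.0015]
 [-1.      0.0088 -0.0035]]
shift units [-0.071  -0.1975  0.0061] norm 0.20992918653466314
turn deg [-0.0863 -0.1997 -0.5051]
pointer px 328.0837004405286 270.8458149779736 lamp [ 33.979  -36.7526  59.5   ] blue-pointer 10.65256841257954 n 16
```

>>> drive_tool(series=[[[0.029,0.06,-0.012],[0,0,0]],[[0.029,0.06,-0.012],[0,0,0]],[[0.029,0.06,-0.012],[0,0,0]]])

```text
time: 11.2
eef_pos: [0.4801, -0.0347, 0.0785]
tcp_rot: [0.052, 0.706, -0.052, 0.704]
contact_force: [-3.3, -3.0, 7.2]
opening: 0.002
```

>>> drive_tool(series=[[[0.03,0.06,-0.012],[0,0,0.2]],[[0.03,0.06,-0.012],[0,0,0.2]]])

```text
time: 11.4
eef_pos: [0.4807, -0.0306, 0.078]
tcp_rot: [0.052, 0.706, -0.051, 0.705]
contact_force: [-1.7, -3.4, 7.0]
opening: 0.002
```

>>> drive_tool(series=[[[-0.1,0,0],[0,0,0]],[[0,-0.38,-0.01],[0,0,0.2]],[[0,0,0],[0,0,0]],[[0,0,0],[0,0,0]]])

```text
time: 11.8
eef_pos: [0.4776, -0.0486, 0.0834]
tcp_rot: [0.054, 0.705, -0.049, 0.705]
contact_force: [0.3, -0.2, 0.8]
opening: -0.002
```

```bash
python3 look.py
```

```text
t 11.8 TCP [ 0.4776 -0.0486  0.0834] lamp mm [-25.7962 -66.6809  83.3687] F lamp [ 0.3068 -0.1631  0.806 ] op -0.0017537360144453914
tool axes in lamp (cols)
 [[-0.0006 -0.0043  1.    ]
 [ 0.0065  1.      0.0043]
 [-1.      0.0065 -0.0005]]
shift units [ 0.0272 -0.0266  0.0158] norm 0.041217556120833804
turn deg [ 0.2454 -0.031  -0.3722]
pointer px 327.89473684210526 268.2406015037594 lamp [ 34.2329 -30.4686  59.5   ] blue-pointer 4.368587047121206 n 9
```

About 3.3 mm of pointer travel left, which is about 5.5 mm of rim. A short stroke should do it.

>>> drive_tool(series=[[[0.05,0.04,0.012],[0,0,-0.3]],[[0.03,0,0],[0,0,0]],[[0,0,0],[0,0,0]]])

```text
time: 12.15
eef_pos: [0.4785, -0.0456, 0.079]
tcp_rot: [0.051, 0.706, -0.05, 0.705]
contact_force: [-0.2, -2.4, 2.1]
opening: 0.003
```

>>> drive_tool(series=[[[0.015,0,-0.005],[0,0,0]],[[0.02,0,-0.005],[0,0,0]]])

```text
time: 12.35
eef_pos: [0.4786, -0.0456, 0.0786]
tcp_rot: [0.05, 0.706, -0.05, 0.705]
contact_force: [-2.9, -1.0, 7.9]
opening: 0.003
```

>>> drive_tool(series=[[[0.022,0,-0.01],[0,0,0]],[[0.025,0.02,-0.01],[0,0,0.2]]])

```text
time: 12.55
eef_pos: [0.4786, -0.0454, 0.0785]
tcp_rot: [0.05, 0.705, -0.049, 0.705]
contact_force: [-3.6, -4.8, 7.9]
opening: 0.001
```

>>> drive_tool(series=[[[0.028,0.05,-0.012],[0.1,0.1,0.3]],[[0.028,0.06,-0.012],[0.1,0.1,0.3]]])

```text
time: 12.75
eef_pos: [0.4792, -0.0423, 0.0785]
tcp_rot: [0.052, 0.706, -0.048, 0.704]
contact_force: [-4.6, -4.2, 8.1]
opening: 0.001
```

```bash
python3 look.py
```

```text
t 12.75 TCP [ 0.4792 -0.0423  0.0785] lamp mm [-25.1217 -60.1953  78.5155] F lamp [-3.9363 -4.85    8.0784] op 0.0011543851830384151
tool axes in lamp (cols)
 [[-0.0028 -0.0081  1.    ]
 [ 0.0051  1.      0.0081]
 [-1.      0.0051 -0.0028]]
shift units [-0.0705 -0.1558  0.001 ] norm 0.17096113504278745
turn deg [ 0.4642 -0.161  -0.2902]
pointer px 328.15942028985506 267.8985507246377 lamp [ 34.8386 -29.7019  59.5   ] blue-pointer 3.60190143341665 n 10
```

>>> drive_tool(series=[[[0.028,0.06,-0.012],[0,0,0.1]]])

```text
time: 12.9
eef_pos: [0.4795, -0.0404, 0.0786]
tcp_rot: [0.051, 0.706, -0.048, 0.705]
contact_force: [-3.7, -4.4, 8.1]
opening: -0.001
```

>>> drive_tool(series=[[[-0.5,0,0],[0,0,0]],[[-0.8,0,-0.3],[0,0,0]],[[-0.8,0.6,-0.5],[0,0,0]],[[0,0.8,-0.5],[0,0,0]],[[0,0.8,0],[0,0,0]]])

```text
time: 13.4
eef_pos: [0.4315, 0.0742, 0.1838]
tcp_rot: [0.055, 0.706, -0.05, 0.704]
contact_force: [0.2, -0.3, -0.0]
opening: -0.001
```

```bash
python3 look.py
python3 - <<'E'
from plant import ctrl
import cv2
for n,(y,x,h,w) in dict(side=(195,240,150,150),top=(215,300,100,150)).items():
    c=ctrl.read_camera(n)["img"];cv2.imwrite(f"pics/{n}5f.png",c[:,:,::-1]);c=c[y:y+h,x:x+w,::-1];cv2.imwrite(f"pics/{n}5.png",cv2.resize(c,None,fx=4,fy=4,interpolation=cv2.INTER_CUBIC))
E
```

```text
t 13.4 TCP [0.4315 0.0742 0.1838] lamp mm [-89.6255  47.8731 183.7885] F lamp [ 0.2549 -0.2255 -0.0428] op -0.0007635640485461034
tool axes in lamp (cols)
 [[-0.0032  0.0007  1.    ]
 [ 0.007   1.     -0.0007]
 [-1.      0.007  -0.0032]]
shift units [ 2.0155 -2.3306  1.3006] norm 3.3444840562043785
turn deg [-0.0407 -0.183  -0.3985]
pointer px 327.88773747841105 266.91018998272887 lamp [ 34.5403 -27.2624  59.5   ] blue-pointer 1.162449523862552 n 17
```

View pics/side5.png

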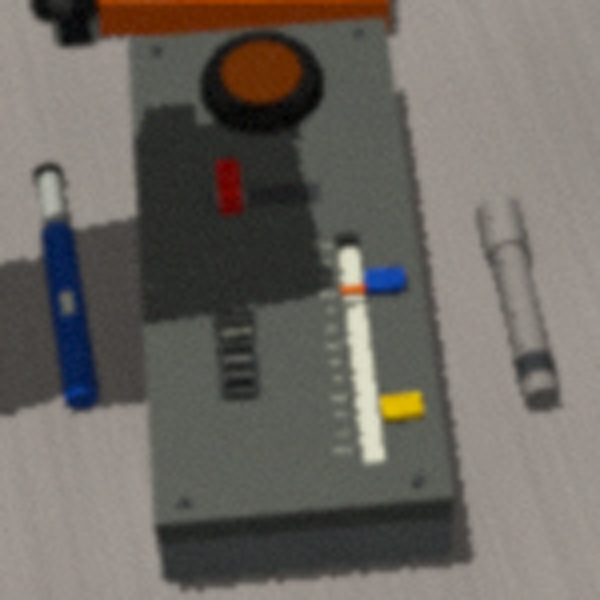

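View pics/top5.png

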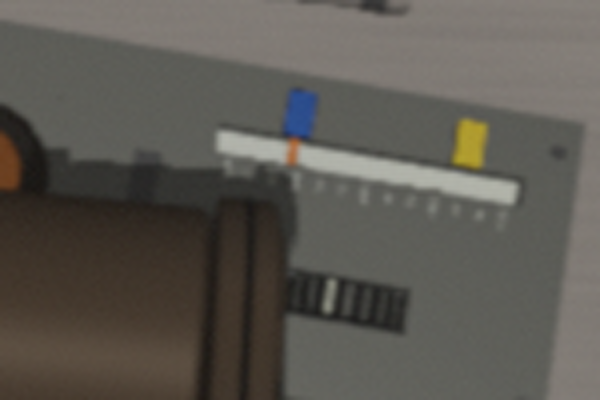

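Top view: the pointer at (292,152) lies under the blue clip's width (287–316 at the clip, axis about 295 there). It is within about 1 mm of centre, and the side measurement agrees (-27.3 against clip -27.2). Next, the lock tab.

>>> drive_tool(series=[[[0,-0.26,0.5],[0,0,-0.4]],[[0.6,0,0.1],[0,0,0]],[[0.6,0,0],[0,0,0]],[[0,0,0],[0,0,0]],[[0,0,0],[0,0,0]]])

```text
time: 14.05
eef_pos: [0.4626, 0.0547, 0.1218]
tcp_rot: [0.051, 0.706, -0.052, 0.704]
contact_force: [1.1, -0.9, 0.3]
opening: 0.005
```

```bash
python3 -c "
from h import *
go([-.056,.035,.077])"
```

```text
t 14.05 TCP [0.4626 0.0547 0.1218] lamp mm [-55.9599  33.2599 121.7998] F lamp [ 1.1815 -0.7578  0.3337] op 0.004972249016107477
tool axes in lamp (cols)
 [[-0.0022 -0.0038  1.    ]
 [-0.0007  1.      0.0038]
 [-1.     -0.0007 -0.0022]]
shift units [0.896  0.0354 0.0013] norm 0.8966722371478099
turn deg [ 0.2172 -0.1287  0.0405]
```

>>> drive_tool(series=[[[0.5,0.035,0],[0,0,0]],[[0.3,0,0],[0,0,0]],[[0,0,0],[0,0,0]],[[0,0,0],[0,0,0]]])

```text
time: 14.45
eef_pos: [0.4662, 0.0547, 0.0862]
tcp_rot: [0.052, 0.703, -0.052, 0.707]
contact_force: [1.0, 0.3, 0.5]
opening: 0.0
```

>>> drive_tool(series=[[[0.08,0,0.04],[0,0,0]],[[0,0,0.04],[0,0,0]],[[0,0,0],[0,0,0]]])

```text
time: 14.75
eef_pos: [0.4729, 0.0536, 0.0856]
tcp_rot: [0.052, 0.701, -0.053, 0.709]
contact_force: [0.3, -0.1, 0.3]
opening: -0.0
```

```bash
python3 -c "
from h import *
go([-.056,.035,.077])"
```

```text
t 14.75 TCP [0.4729 0.0536 0.0856] lamp mm [-45.6496  33.7153  85.5684] F lamp [ 0.2636 -0.0671  0.2889] op -0.0001339686045745073
tool axes in lamp (cols)
 [[ 0.0118 -0.0012  0.9999]
 [-0.0001  1.      0.0012]
 [-0.9999 -0.0001  0.0118]]
shift units [ 0.1689  0.026  -0.209 ] norm 0.2699618083708462
turn deg [0.0695 0.6746 0.0034]
```

>>> drive_tool(series=[[[0.08,0.02,-0.08],[0,0.6,0]],[[0.06,0,0],[0,0,0]],[[0.03,0,0],[0,0,0]],[[0,0,0],[0,0,0]]])

```text
time: 15.15
eef_pos: [0.4692, 0.0554, 0.077]
tcp_rot: [0.052, 0.705, -0.052, 0.706]
contact_force: [-0.3, 0.1, 0.1]
opening: -0.003
```

```bash
python3 -c "
from h import *
go([-.04,.035,.077])"
```

```text
t 15.15 TCP [0.4692 0.0554 0.077 ] lamp mm [-49.5499  34.9133  77.0399] F lamp [-0.3091  0.0097  0.0508] op -0.0032901530254731237
tool axes in lamp (cols)
 [[ 0.0015 -0.0015  1.    ]
 [-0.      1.      0.0015]
 [-1.     -0.      0.0015]]
shift units [0.0011 0.0015 0.191 ] norm 0.19100686462205005
turn deg [0.0849 0.0851 0.0022]
```

In place: tip at z = 66, y = 35, x = -49.5. Now I'll push +x.

>>> drive_tool(series=[[[0,0,0.08],[0,0,0]],[[0,0,0.08],[0,0,0]],[[0,0,0.04],[0,0,0]]])

```text
time: 15.45
eef_pos: [0.4792, 0.054, 0.0768]
tcp_rot: [0.052, 0.705, -0.052, 0.705]
contact_force: [-2.2, 0.4, 1.7]
opening: -0.001
```

>>> drive_tool(series=[[[0,0,0.06],[0,0,0]],[[0,0,0.06],[0,0,0]]])

```text
time: 15.65
eef_pos: [0.4846, 0.0532, 0.0766]
tcp_rot: [0.052, 0.707, -0.052, 0.704]
contact_force: [-3.2, 0.4, 2.5]
opening: -0.0
```

>>> drive_tool(series=[[[0,0,0.06],[0,0,0]],[[0,0,0.06],[0,0,0]]])

```text
time: 15.85
eef_pos: [0.4906, 0.0523, 0.0766]
tcp_rot: [0.052, 0.707, -0.052, 0.703]
contact_force: [-2.5, -0.1, 2.3]
opening: -0.001
```

```bash
python3 -c "
from h import *
go([-.009,.035,.077])"
```

```text
t 15.85 TCP [0.4906 0.0523 0.0766] lamp mm [-27.915   35.0031  76.6201] F lamp [-2.4386 -0.4359  2.3253] op -0.001431338245731309
tool axes in lamp (cols)
 [[-0.0053 -0.0018  1.    ]
 [-0.0004  1.      0.0018]
 [-1.     -0.0004 -0.0053]]
shift units [-0.0096 -0.0008  0.3783] norm 0.37837633051951486
turn deg [ 0.1049 -0.3009  0.0243]
```

>>> drive_tool(series=[[[0,0,0.06],[0,0,0]],[[0,0,0.06],[0,0,0]],[[0,0,0.06],[0,0,0]]])

```text
time: 16.15
eef_pos: [0.5002, 0.0508, 0.0766]
tcp_rot: [0.052, 0.707, -0.052, 0.703]
contact_force: [-2.8, 1.3, 2.7]
opening: 0.001
```

>>> drive_tool(series=[[[0,0,0.03],[0,0,0]],[[0,0,0.03],[0,0,0]]])

```text
time: 16.35
eef_pos: [0.5036, 0.0503, 0.0766]
tcp_rot: [0.052, 0.707, -0.052, 0.703]
contact_force: [-2.6, -0.0, 1.8]
opening: 0.002
```

>>> drive_tool(series=[[[0,0,0.03],[0,0,0]],[[0,0,0.03],[0,0,0]]])

```text
time: 16.55
eef_pos: [0.5056, 0.05, 0.0765]
tcp_rot: [0.052, 0.709, -0.052, 0.702]
contact_force: [-8.6, 2.1, 7.8]
opening: -0.002
```

```bash
python3 -c "
from h import *
go([-.009,.035,.077])"
```

```text
t 16.55 TCP [0.5056 0.05   0.0765] lamp mm [-12.7543  34.9798  76.4714] F lamp [-8.8283  0.8045  7.7699] op -0.0017383727812192524
tool axes in lamp (cols)
 [[-0.01   -0.0019  0.9999]
 [-0.0007  1.      0.0019]
 [-1.     -0.0007 -0.01  ]]
shift units [-0.0113  0.0003  0.075 ] norm 0.07582827267545066
turn deg [ 0.1085 -0.5708  0.0399]
```

The force rose to about 12 N at x = -12.8, which is the stop, as expected. Backing off.

>>> drive_tool(series=[[[0,0,-0.06],[0,0,0]],[[0,0,-0.3],[0,0,0]],[[-0.5,0,-0.3],[0,0,0]],[[-1,0,-0.2],[0,0,0]],[[-1,0,0],[0,0,0]]])

```text
time: 17.05
eef_pos: [0.46, 0.0563, 0.1964]
tcp_rot: [0.052, 0.711, -0.052, 0.699]
contact_force: [0.9, 0.5, 0.8]
opening: 0.001
```

>>> drive_tool(series=[[[0,0.9,0],[0,0,0]],[[0,0.9,0],[0,0,0]],[[0,0.9,0.1],[0,0,0]],[[0,0.9,0.1],[0,0,0]],[[0,0,0],[0,0,0]]])

```text
time: 17.55
eef_pos: [0.508, 0.2379, 0.2104]
tcp_rot: [0.057, 0.697, -0.052, 0.713]
contact_force: [1.6, 0.1, -0.0]
opening: -0.001
```

```bash
python3 look.py
python3 - <<'E'
from plant import ctrl
import cv2
for n,(y,x,h,w) in dict(side=(195,240,150,150),top=(205,255,130,200)).items():
    c=ctrl.read_camera(n)["img"];cv2.imwrite(f"pics/{n}6f.png",c[:,:,::-1]);c=c[y:y+h,x:x+w,::-1];cv2.imwrite(f"pics/{n}6.png",cv2.resize(c,None,fx=4,fy=4,interpolation=cv2.INTER_CUBIC))
E
```

```text
t 17.55 TCP [0.508  0.2379 0.2104] lamp mm [-38.3124 221.1828 210.4151] F lamp [ 1.558   0.319  -0.0376] op -0.0009544801657873423
tool axes in lamp (cols)
 [[ 0.0212  0.0057  0.9998]
 [ 0.0083  0.9999 -0.0059]
 [-0.9997  0.0084  0.0211]]
shift units [ 2.5255 -5.8034  0.2461] norm 6.33385724852539
turn deg [-0.3337  1.2119 -0.4772]
pointer px 312.85958972316274 241.9506074487154 lamp [10.038  38.2744 59.5   ] blue-pointer -64.37442539537614 n 72
```

View pics/side6.png

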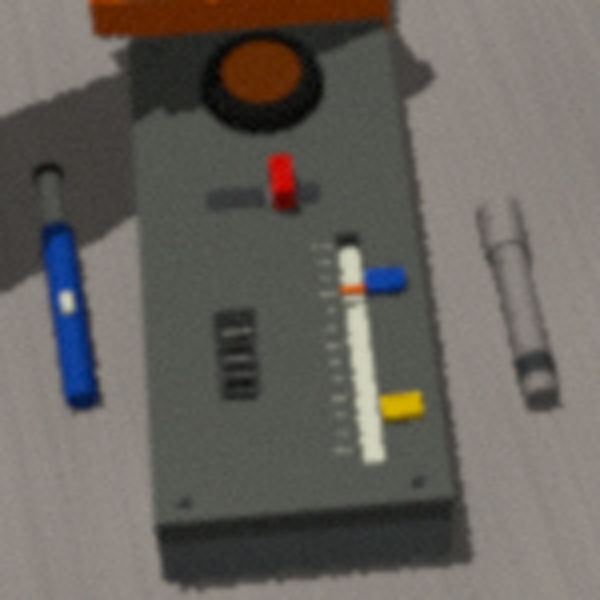

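View pics/top6.png

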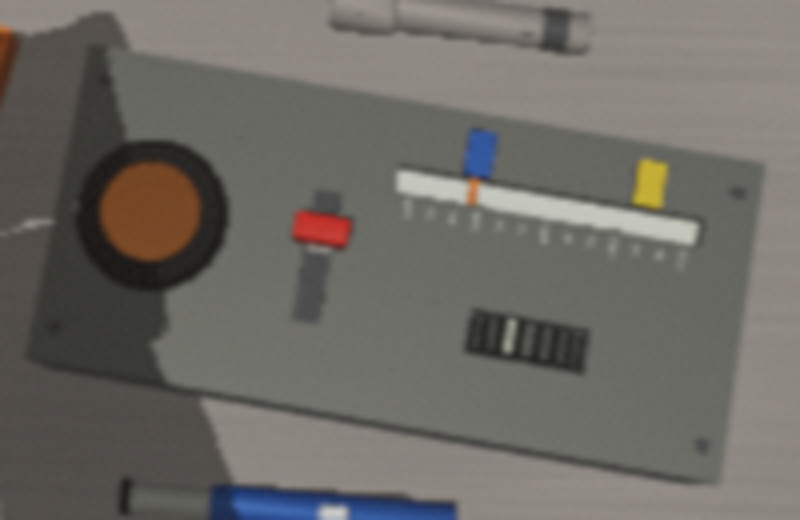

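Run:
```python
from h import *
np.set_printoptions(precision=2,suppress=True)
for n,f,p0,p1 in [("top",top,(311,285,.078),(323,225,.078)),("side",side,(228,172,.078),(281,167,.078))]:
    print(n,1000*lam(f(*p0)),1000*lam(f(*p1)))
print("pt top",1000*lam(top(474,191,.0595)),"blue",1000*lam(top(482,148,.067)))
print("slot",1000*lam(top(327,192,.06)),1000*lam(top(306,322,.06)))
from plant import ctrl; s=ctrl.get_state();print(s["time"],s["dq"])
```

```text
top [-20.75  34.14  78.  ] [ 5.24 33.65 78.  ]
side [-22.43  38.71  78.  ] [ 4.59 39.   78.  ]
pt top [ 34.22 -27.99  59.5 ] blue [ 52.08 -27.89  67.  ]
slot [22.35 34.68 60.  ] [-34.76  33.65  60.  ]
17.7 [-0.02 -0.01  0.02 -0.    0.    0.  ]
```

The tab moved about 26–27 mm and then resisted. That fits the stop if it started 3–4 mm open, but it is near the 26 mm limit. I'll make a second careful push to confirm.

>>> drive_tool(series=[[[0,-0.9,-0.05],[0,0,0]],[[0,-0.9,-0.05],[0,0,0]],[[0,-0.9,0],[0,0,0]],[[0,-0.9,0],[0,0,0]],[[0,0,0],[0,0,0]]])

```text
time: 18.2
eef_pos: [0.4705, 0.0459, 0.2071]
tcp_rot: [0.058, 0.697, -0.057, 0.713]
contact_force: [0.9, 0.6, -0.4]
opening: 0.004
```

```bash
python3 -c "
from h import *
go([-.035,.035,.125])"
```

```text
t 18.2 TCP [0.4705 0.0459 0.2071] lamp mm [-46.8936  25.762  207.148 ] F lamp [ 0.842   0.7118 -0.4437] op 0.00421074189154835
tool axes in lamp (cols)
 [[ 0.022   0.014   0.9997]
 [ 0.003   0.9999 -0.0141]
 [-0.9998  0.0033  0.0219]]
shift units [1.6483 0.1826 0.1991] norm 1.6703399849459006
turn deg [-0.8035  1.2584 -0.1824]
```

>>> drive_tool(series=[[[0.4,0.18,0.1],[-0.8,1.2,-0.2]],[[0.6,0,0],[0,0,0]],[[0.5,0,0],[0,0,0]],[[0,0,0],[0,0,0]],[[0,0,0],[0,0,0]]])

```text
time: 18.7
eef_pos: [0.4774, 0.0479, 0.1323]
tcp_rot: [0.057, 0.702, -0.058, 0.708]
contact_force: [0.6, 0.1, -0.0]
opening: -0.002
```

```bash
python3 -c "
from h import *
go([-.032,.035,.077])"
```

```text
t 18.7 TCP [0.4774 0.0479 0.1323] lamp mm [-40.3267  28.771  132.325 ] F lamp [ 0.6057  0.159  -0.0474] op -0.001739294510253992
tool axes in lamp (cols)
 [[ 0.008   0.0137  0.9999]
 [ 0.0001  0.9999 -0.0137]
 [-1.      0.0002  0.008 ]]
shift units [1.1078 0.1266 0.156 ] norm 1.1258761379811673
turn deg [-0.7864  0.458  -0.0098]
```

>>> drive_tool(series=[[[0.5,0.12,0.06],[-0.7,0.4,0]],[[0.4,0,0],[0,0,0]],[[0,0,0],[0,0,0]],[[0,0,0],[0,0,0]]])

```text
time: 19.1
eef_pos: [0.4859, 0.0527, 0.0931]
tcp_rot: [0.054, 0.701, -0.054, 0.71]
contact_force: [-0.3, 0.0, 0.6]
opening: 0.003
```

```bash
python3 -c "
from h import *
go([-.030,.035,.077])"
```

```text
t 19.1 TCP [0.4859 0.0527 0.0931] lamp mm [-32.6685  34.7049  93.1108] F lamp [-0.2874 -0.0383  0.594 ] op 0.0026480079196841864
tool axes in lamp (cols)
 [[ 0.0126  0.0023  0.9999]
 [ 0.0009  1.     -0.0023]
 [-0.9999  0.0009  0.0126]]
shift units [0.3229 0.0057 0.0493] norm 0.32665943823128596
turn deg [-0.1331  0.7216 -0.0507]
```

>>> drive_tool(series=[[[0.15,0,0],[0,0.6,0]],[[0.12,0,0],[0,0,0]],[[0,0,0],[0,0,0]],[[0,0,0],[0,0,0]]])

```text
time: 19.5
eef_pos: [0.4887, 0.0523, 0.083]
tcp_rot: [0.054, 0.702, -0.053, 0.708]
contact_force: [-0.2, -0.1, -0.6]
opening: 0.005
```

```bash
python3 -c "
from h import *
go([-.016,.035,.077])"
```

```text
t 19.5 TCP [0.4887 0.0523 0.083 ] lamp mm [-29.7859  34.7866  82.9697] F lamp [-0.1626 -0.1464 -0.588 ] op 0.00492994749060432
tool axes in lamp (cols)
 [[ 0.0089  0.0025  1.    ]
 [ 0.0013  1.     -0.0025]
 [-1.      0.0013  0.0089]]
shift units [0.1218 0.0048 0.2746] norm 0.3004882353779377
turn deg [-0.1455  0.5086 -0.074 ]
```

>>> drive_tool(series=[[[0.08,0,0.06],[0,0.4,0]],[[0.02,0,0.06],[0,0,0]],[[0,0,0.06],[0,0,0]],[[0,0,0.03],[0,0,0]],[[0,0,0],[0,0,0]]])

```text
time: 20.0
eef_pos: [0.5006, 0.0505, 0.078]
tcp_rot: [0.054, 0.704, -0.053, 0.706]
contact_force: [0.3, 0.1, 0.2]
opening: 0.002
```

>>> drive_tool(series=[[[0,0,0.02],[0,0,0]],[[0,0,0.02],[0,0,0]]])

```text
time: 20.2
eef_pos: [0.5026, 0.0502, 0.078]
tcp_rot: [0.054, 0.704, -0.053, 0.706]
contact_force: [0.3, -0.4, 0.4]
opening: -0.003
```

```bash
python3 -c "
from h import *
go([-.0127,.035,.077])"
```

```text
t 20.2 TCP [0.5026 0.0502 0.078 ] lamp mm [-15.7424  34.7796  77.9952] F lamp [ 0.389  -0.3658  0.3537] op -0.003101128648429575
tool axes in lamp (cols)
 [[ 0.0019  0.0025  1.    ]
 [ 0.0013  1.     -0.0025]
 [-1.      0.0013  0.0019]]
shift units [0.02   0.0045 0.0608] norm 0.06417157962216907
turn deg [-0.1436  0.1107 -0.0761]
```

>>> drive_tool(series=[[[0,0,0.02],[0,0,0]],[[0,0,0.02],[0,0,0]]])

```text
time: 20.4
eef_pos: [0.5047, 0.0499, 0.0781]
tcp_rot: [0.054, 0.704, -0.053, 0.706]
contact_force: [-0.1, 0.0, 0.1]
opening: -0.002
```

>>> drive_tool(series=[[[0,0,0.02],[0,0,0]]])

```text
time: 20.5
eef_pos: [0.5054, 0.0499, 0.078]
tcp_rot: [0.054, 0.705, -0.053, 0.705]
contact_force: [-1.0, -0.2, 2.0]
opening: -0.003
```

>>> drive_tool(series=[[[0,0,0.02],[0,0,0]]])

```text
time: 20.6
eef_pos: [0.5055, 0.0498, 0.0779]
tcp_rot: [0.054, 0.706, -0.053, 0.704]
contact_force: [-3.3, 0.9, 3.6]
opening: 0.001
```

>>> drive_tool(series=[[[0,0,0.02],[0,0,0]]])

```text
time: 20.7
eef_pos: [0.5055, 0.0499, 0.0778]
tcp_rot: [0.054, 0.707, -0.053, 0.703]
contact_force: [-4.1, 0.8, 3.6]
opening: 0.001
```

>>> drive_tool(series=[[[-0.005,0,0.03],[0,0.2,0]]])

```text
time: 20.8
eef_pos: [0.5056, 0.0499, 0.0778]
tcp_rot: [0.054, 0.71, -0.053, 0.7]
contact_force: [-6.7, 1.0, 4.9]
opening: 0.001
```

>>> drive_tool(series=[[[-0.005,0,0.035],[0,0.3,0]]])

```text
time: 20.9
eef_pos: [0.5056, 0.0499, 0.0779]
tcp_rot: [0.054, 0.714, -0.052, 0.697]
contact_force: [-7.7, 0.1, 6.5]
opening: -0.001
```

The tab does not move under about 8 N, three times its friction, and stays at the same place as before. It is at the stop. Retreating.

>>> drive_tool(series=[[[0,0,-0.06],[0,-0.5,0]],[[0,0,-0.3],[0,-0.5,0]],[[-0.5,0,-0.3],[0,0,0]],[[-1,0,-0.2],[0,0,0]],[[-1,0,0],[0,0,0]]])

```text
time: 21.4
eef_pos: [0.4593, 0.0563, 0.1978]
tcp_rot: [0.054, 0.71, -0.053, 0.7]
contact_force: [1.1, -0.5, 0.2]
opening: 0.002
```

>>> drive_tool(series=[[[0,0.9,0],[0,0,0]],[[0,0.9,0],[0,0,0]],[[0,0.9,0.1],[0,0,0]],[[0,0.9,0.1],[0,0,0]],[[0,0,0],[0,0,0]]])

```text
time: 21.9
eef_pos: [0.5077, 0.2377, 0.212]
tcp_rot: [0.059, 0.695, -0.053, 0.715]
contact_force: [-0.2, -0.6, -0.9]
opening: -0.002
```

>>> drive_tool(series=[[[0,0,0],[0,0,0]],[[0,0,0],[0,0,0]],[[0,0,0],[0,0,0]]])

```text
time: 22.2
eef_pos: [0.5079, 0.2373, 0.2114]
tcp_rot: [0.058, 0.694, -0.053, 0.715]
contact_force: [0.1, 0.5, 0.5]
opening: -0.0
```

Run:
```python
from plant import ctrl
import cv2,numpy as np
c=ctrl.read_camera("top")["img"];cv2.imwrite("pics/top7.png",cv2.resize(c[205:335,255:455,::-1],None,fx=4,fy=4,interpolation=cv2.INTER_CUBIC))
c=ctrl.read_camera("side")["img"];cv2.imwrite("pics/side7.png",c[:,:,::-1])
print(ctrl.get_state()["dq"],ctrl.get_state()["contact_force"],ctrl.get_state()["eef_pos"])
```

```text
[-5.45004650e-04 -9.85659294e-05 -3.76564770e-03  2.03496658e-03
  1.72674088e-03  3.70393771e-04] [0.14837677 0.56699539 0.08034139] [0.50793733 0.23712867 0.21147219]
```

View pics/top7.png

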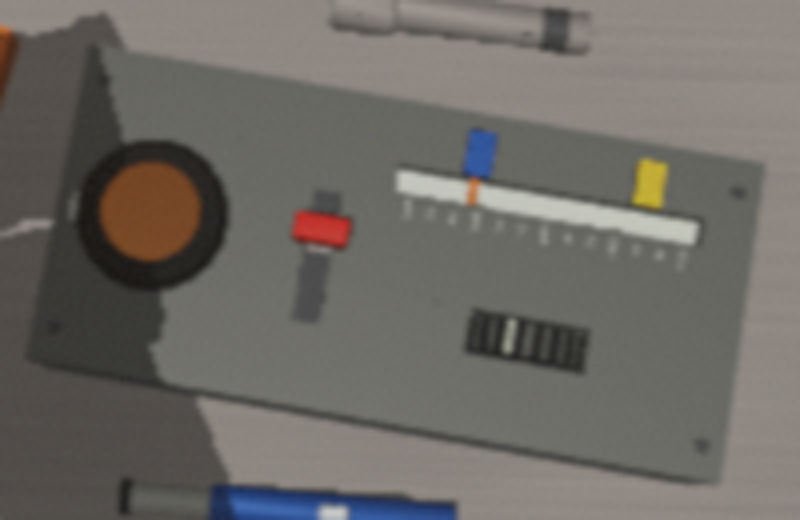

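View pics/side7.png

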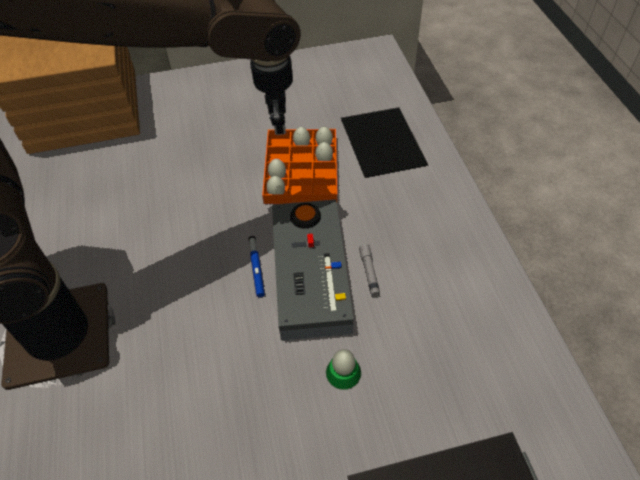

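The pointer (473,191) is under the blue clip (481,153), the red tab (323,228) is at its stop, and the bystanders lie where they were. The arm is clear, so I'm handing in.

```bash
python3 -c "
from plant import ctrl
print(ctrl.sign_off())"
```

```text
the job is handed in; nothing more can be done
None
```

The pointer now stands within the blue clip's width, the red lock tab is against its stop, and the job is handed in (about 22 s of the 72 s used; no verdict is reported).

- **Pointer:** I rolled the wheel towards +y with the closed fingertip in four strokes. My last checks put the pointer about 0 to 1 mm from the blue clip's centre in both cameras, against a 4 mm tolerance.
- **Lock tab:** the pictures show about 26 to 27 mm of travel. With the tab's unknown starting offset of 0 to 4 mm, that does not by itself prove the required 26 mm. I pushed it a second time: it stayed at the same place under about 8 N, roughly three times its friction, so I took it to be at the stop.
- **Force and surroundings:** the largest force I read on the lamp was about 12 N, under the 16 N limit; I read it only at the end of each move. The wand, torch, holder and tray look unmoved, and the arm is clear of everything.

The pictures and forces disagree on one thing: if the tab's slot were centred on its travel, the tab would stop about 4 mm further on. The firm resistance at the same spot twice argues against that.

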